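# Roll the temperature logger out of its spring clips and lay it on the sloping reader

## Task

Take the temperature logger (the long round aluminium rod) out of the holder's spring clips by rolling it sideways, downhill against the sprung jaws, because the rigid hooks stop it from coming straight out and must not be wrenched. Then lay it gently, without dropping it, across the two sloping rails of the height-adjustable reading stand, roughly centred and close to the ledges, and leave it resting along both ledges. Leave everything else on the bench where it is.

Things in the scene. Friction and masses are not known exactly. Their poses are not given: they have to be found in the camera images.
- logger_center (a point): centre of the temperature logger: a smooth round aluminium rod with black ends, 32 mm diameter, 180 mm long, about 0.18 kg, its length along this point's y axis. It starts lying in the dock's two spring clips. It is round, so its roll about y means nothing.
- dock: white holder fixed to the bench, 236 mm wide along y, its sloping panel facing its own -x side, which is turned away from the robot. Origin: centre of its underside. A visor covers its top: 235 to 247 mm above the bench, front edge at dock x = +18 mm, so a gripper does not fit from straight above; a tool leaning to the -x side by about 35 deg (along seat's z) does. The seated logger's centre is at dock (0, 0, 115 mm).
- seat: clip frame of the dock. Origin on the seated logger's axis, midway between the two clips. x: uphill along the 35 deg slope (towards the robot); y: along the logger; z: outward, square to the slope. Panel at z = -32 mm. Clips 18 mm wide at y = +58 and -58 mm; the rod is free to grasp between them. End walls at y = +-105 mm. The logger starts up to 8 mm off centre in y.
- hook_tip (a point): between the clips, at the height of the hooks' tips (axes as seat, at its x +5, z +18 mm). Each clip's uphill side is a RIGID hook over the rod: wall at seat x = +18 mm, roof with underside at z = +18 mm reaching to this x = +5 mm. It catches the rod if it is pulled straight out along z.
- jaw_lip (a point): shut jaws' lips, midway between the clips (seat x -11, z +15 mm). Downhill side of each clip: a SPRUNG jaw (inner face at seat x = -16.5 mm) hinged at seat x -20, z -24 mm, swinging away downhill. The rod comes free once rolled or shifted 13 to 16 mm downhill (-x) against both jaws (about 4 N rising to 15 N together), then outward along +z, the jaws dragging with 5 to 15 N for the first 20 mm.
- reader: reading stand fixed to the bench; origin at bench level below the resting rod's axis. Two rails, |y| from 42 to 90 mm, slope up at 25 deg along +x (which is turned to the robot); at their low edge each has a ledge 34 mm high, square to the rail. The 84 mm gap between them is open for fingers: only a 12 mm high base plate below and a crossbar 80 mm or more away in +x.
- rest_low (a point): where the logger's centre would rest, on the rails against both ledges, with the stand's carriage at its lowest: reader (0, 0, 85 mm), axes as reader; the resting rod lies along y. The carriage with rails and ledges is clamped 0 to 60 mm higher than that (vertical shift only), differently each time and not reported: find it by touch or sight.
- vial_a_center (a point): small glass vial with a red cap, 28 mm diameter, 56 mm tall, between the dock and the reader; not part of the job. The point is its centre, about 28 mm above the bench at the start.
- vial_b_center (a point): small glass vial with a red cap, 28 mm diameter, 56 mm tall, on the robot side of the bench; not part of the job. The point is its centre, about 28 mm above the bench at the start.
- amber_center (a point): amber medicine bottle, 54 mm diameter, 95 mm tall, between the dock and the reader; not part of the job. The point is its centre, about 48 mm above the bench at the start.
- carton_center (a point): flat cardboard carton 30 x 90 x 25 mm, on the robot side; not part of the job. The point is its centre, about 12 mm above the bench at the start.
- marker_center (a point): blue marker pen 135 x 16 x 16 mm lying on the robot side; not part of the job. The point is its centre, about 8 mm above the bench at the start.
- bowl_center (a point): steel bowl, 90 mm diameter, 45 mm tall, on the left; not part of the job. The point is its centre, about 22 mm above the bench at the start.
- gel_center (a point): clear gel bottle, 60 mm diameter, 150 mm tall, on the right; not part of the job. The point is its centre, about 75 mm above the bench at the start.
There are look-alikes about, which are no part of the job. Of the things shaped like the part that bears logger_center, the aluminium one is meant.

How it is judged:
On the way, in this order (a step that is already met when the one before it is completed fails the run):
1. the logger has been rolled at least 8 mm downhill against the sprung jaws while still low in the clips (x of logger_center in the frame of seat below -0.008 m and z of logger_center in the frame of seat below 0.01 m).
2. the logger is clear of the clips (distance between logger_center and seat above 0.06 m), for 0.1 s.
At the end, for the whole second after the job is handed in: The logger lies still and let go on the reader's rails against both ledges: centre within 5 mm of the resting line (reader x = 0), within 20 mm of the middle along the ledges, 80 to 150 mm above the bench, parallel to the ledges within 0.07 rad, carried by the reader (x of logger_center in the frame of reader between -0.005 and 0.005 m and y of logger_center in the frame of reader between -0.02 and 0.02 m and z of logger_center in the frame of reader between 0.08 and 0.15 m and angle between the y axis of logger_center and the y axis of reader, either way round below 0.07 rad and contact force between logger and reader above 0.3 N and linear speed of logger below 0.02 m/s and angular speed of logger below 0.3 rad/s); the robot touches nothing.
It fails at once if the logger is wrenched against the dock (over 45 N between them) (contact force between logger and dock above 45 N).
It fails at once if the logger is pressed hard on or thrown against the reader (over 45 N between them) (contact force between logger and reader above 45 N).
It fails at once if the logger is dropped: let go (held by the fingers with under 5 N) and falling or rolling faster than 0.28 m/s (contact force between the fingers and logger below 5 N and linear speed of logger above 0.28 m/s).
It fails at once if another thing on the bench is moved by more than 30 mm (distance of any of vial_a_center, vial_b_center, amber_center, carton_center, marker_center, bowl_center, gel_center from where it was at the start of the episode above 0.03 m).
It also fails if it takes over 58 s, if anything falls off the work surface, if the arm or the gripper's body presses on something with over 40 N, if the wrist force passes 120 N, or if a joint passes its speed limit or range.

## Robot

A 6-joint arm with a two-finger parallel gripper is mounted at the origin on the work surface. World frame = base frame: x ahead of the robot, y to its left, z up, the work surface at z = 0. Lengths are in m, angles in rad, forces in N, time in s.
With the tool pointing down it reaches from about 0.4 to 0.825 m from the base axis. Payload 7 kg.
Tool frame: the origin (TCP) lies at the very end of the fingers, on their centre line; the grasp point (between the pads) lies 19 mm behind it; x points along the fingers, y is the direction in which the jaws open and shut, and the axes are right-handed (so a half turn about x gives the same grasp; the last joint's range is limited). The gripper opens to 88 mm and grips with 3 to 60 N. Pads are 19 mm wide; open, the fingers measure 130 mm over their backs; the gripper's body (78 mm by 193 mm) begins 47 mm behind the grasp point.
Start: joints at [-1.06, 0.359, 0.012, 0, -1.224, -0.288], TCP at [0.149, -0.658, 0.227] pointing down, gripper open.
Joint ranges: [-3.07, 3.07], [-1.43, 2.12], [-1.02, 1.25], [-3.03, 1.67], [-3.05, -0], [-3.03, 3.03]. Speed limits (rad/s): [2.39, 2.39, 3.01, 3.14, 3.14, 3.14].

## Interface

Orientations are given as [roll, pitch, yaw] about the fixed x, y, z axes, in that order (R = Rz(yaw) Ry(pitch) Rx(roll)).
In Python, from station import arm gives the robot as it stands.
- The arm moves only by the shell command python3 -m inch 'ROWS' [OPENING] [FORCE]. ROWS is text: rows parted by semicolons, each of 6 numbers parted by spaces: the shift along the world's x, y, z in units of 30 mm (1.0 is 30 mm), then the turn, a rotation vector about the world's x, y, z in units of 5 degrees (1.0 is 5 degrees). In form: dx dy dz wx wy wz; .... A call has 1 to 12 rows; each row shifts and turns the commanded pose from where the row before left it; what a row does not reach is not made up. A row lasts 1/8 s, in which the tool goes at most 62.5 mm and 10.7 degrees, less where a joint would pass 70% of its speed; a pose out of reach is approached as far as the arm can. A call is refused whole if a number of a shift passes 1 or a number of a turn 1, either way. A call with a gripper value outside its range is refused whole. OPENING is the opening, from 0 (shut) to 1 (fully open), set as the call begins (- or left out, the last holds). The fingers move at their own pace and stop on an object; FORCE is the grip in N (left out, the last holds). Time passes only in rows, so rows that do not move let the fingers close. It gives the time, the measured TCP pose, the force and the opening at its end, in the units of the state.
- arm.get_state(): the state, without advancing time (a new reading comes with each control period).
- arm.grab_frame(name): name is "scene" or "top"; returns a dict with "frame" (480x640x3 uint8, red, green, blue), "range_z" (480x640 float32, m along the optical axis (not along the pixel's ray), 0 where there is no reading), "mtx" (3x3 intrinsics, pixels), "dist_coeffs" ([k1, k2, p1, p2, k3] as OpenCV has them; the pictures are not rectified), "pose" (4x4, takes a point from camera to world coordinates). Camera axes: x right, y up, looking along -z (the intrinsics and any distortion apply to the point x, -y, -z); pixel columns grow to the right and rows downward; lengths in m; the calibration is good to about 2 mm. A picture is of the moment at which its call begins.
- arm.job_done(): hands the job in, once; it reports no verdict.
Trained networks look in a picture, given as the dict that the camera call returned (one of the last four; its "shot" number tells which), for a name from the list of things; names that differ only in an ending like _2 or _b are one class to them, and where a whole thing is asked for, a point or a joint stands for the part that bears it (a point fixed in the world has none). Each returns a list of dicts, best first, with "confidence" (0 to 1); they miss things now and then, are a little off and sometimes report something else, mostly with a low value. They report only what shows in the picture. A call takes as long as a camera call. They do not tell look-alikes from the thing itself.
- arm.search_frame(picture, target): "extent" ([centre column, centre row, width, height] as shares, 0 to 1, of the picture: columns of its width, rows of its height, round what is visible of it).
- arm.masks_of(picture, target): "mask" (480x640 bool, what is visible of it) and "extent" ([centre column, centre row, width, height] as shares, 0 to 1, of the picture: columns of its width, rows of its height, round what is visible of it).
- arm.place_of(picture, target): "position" ([column, row] as shares, 0 to 1, of the picture: columns of its width, rows of its height: a listed point, or the origin of a listed thing).
The state is a dict: "t": time; "q": joint angles; "qd": joint speeds; "joint_efforts": joint torques, N m; "eef_pos": TCP position; "ee_rot": TCP orientation; "force": force on the tool from outside, world axes, zero at the start; "moment": the same for the moment, N m; "width": finger opening in m.
Only numpy, scipy, OpenCV 4.12 (cv2) and the standard library are available. Lean on these libraries where they do the work, as an engineer would, in place of code of your own. Each camera call takes 0.05 s, during which the arm holds its last target. There are 200 camera calls.

## Working session

There is one attempt and no reset: what is moved stays moved. The work goes in short steps, Python scripts to look and compute and a shell command to move; the robot and the scene stay as the last step left them, time stands still between calls to the robot, and variables do not carry over. Pictures are saved under pics/ and viewed, about 8 in all and at most 12, crops included, and the job is handed in when it is done.

```bash
mkdir -p pics; cat > h.py <<'E'
import numpy as np, cv2
from station import arm
def ray(pic,uv):
    p=cv2.undistortPoints(np.array(uv,float).reshape(-1,1,2),np.array(pic["mtx"]),np.array(pic["dist_coeffs"])).reshape(-1,2)
    return np.c_[p[:,0],-p[:,1],-np.ones(len(p))]
def world(pic,uv,z=None):
    uv=np.array(uv,float).reshape(-1,2); r=ray(pic,uv)
    if z is None: z=np.array([pic["range_z"][int(round(v)),int(round(u))] for u,v in uv])
    T=np.array(pic["pose"]); return (r*np.reshape(z,(-1,1)))@T[:3,:3].T+T[:3,3]
def plane(pic,uv,h):
    T=np.array(pic["pose"]); d=ray(pic,uv)@T[:3,:3].T; o=T[:3,3]
    return o+d*((h-o[2])/d[:,2:3])
def proj(pic,P):
    T=np.array(pic["pose"]); c=(np.array(P,float).reshape(-1,3)-T[:3,3])@T[:3,:3]; c=c*[1,-1,-1]
    return cv2.projectPoints(c,np.zeros(3),np.zeros(3),np.array(pic["mtx"]),np.array(pic["dist_coeffs"]))[0].reshape(-1,2)
E
python3 - <<'E'
from h import *
print({k:np.round(v,3).tolist() for k,v in arm.get_state().items()})
for n in ("scene","top"):
    p=arm.grab_frame(n); cv2.imwrite(f"pics/{n}0.png",p["frame"][:,:,::-1]); print(n,np.round(p["pose"],3).tolist(),p["mtx"][0][0])
    for t in ["logger_center","dock","seat","reader","rest_low","hook_tip","jaw_lip","vial_a_center","amber_center","gel_center","bowl_center","carton_center"]:
        for d in arm.place_of(p,t)[:3]:
            uv=np.array(d["position"])*[640,480]; 
            try: w=world(p,uv)[0].round(3)
            except Exception as e: w=None
            print(t,uv.round(0),round(d["confidence"],2),w)
E
```

```text
{'t': 0.0, 'q': [-1.06, 0.359, 0.011, -0.0, -1.224, -0.288], 'qd': [-0.001, -0.0, 0.002, 0.001, -0.001, -0.002], 'joint_efforts': [-0.002, -58.272, 29.305, 6.997, 0.007, -0.0], 'eef_pos': [0.149, -0.658, 0.226], 'ee_rot': [1.659, 1.569, 1.882], 'force': [0.059, 0.602, -0.143], 'moment': [0.051, 0.0, 0.001], 'width': 0.087}
scene [[0.676, -0.576, 0.46, 1.059], [0.737, 0.539, -0.409, -0.598], [-0.013, 0.615, 0.788, 1.093], [0.0, 0.0, 0.0, 1.0]] 484.44547581076495
logger_center [184. 292.] 0.85 [ 0.328 -0.417  0.027]
logger_center [120. 351.] 0.7 [ 0.363 -0.623  0.029]
logger_center [300. 314.] 0.68 [ 0.628 -0.271  0.128]
dock [303. 330.] 0.64 [ 0.634 -0.274  0.063]
seat [304. 309.] 0.61 [ 0.623 -0.257  0.129]
reader [428. 222.] 0.71 [0.598 0.243 0.011]
rest_low [429. 206.] 0.75 [0.562 0.292 0.013]
hook_tip [303. 310.] 0.59 [ 0.623 -0.26   0.131]
hook_tip [364. 198.] 0.43 [0.415 0.162 0.026]
jaw_lip [307. 312.] 0.96 [ 0.628 -0.252  0.118]
vial_a_center [353. 250.] 0.53 [ 0.532 -0.001  0.032]
amber_center [382. 265.] 0.61 [ 0.637 -0.005  0.071]
gel_center [207. 341.] 0.88 [ 0.525 -0.462 
[... 380 characters left out ...]
6 -0.411  0.036]
logger_center [473. 267.] 0.88 [ 0.364 -0.62   0.023]
logger_center [369. 187.] 0.6 [ 0.588 -0.239  0.246]
dock [365. 197.] 0.8 [ 0.558 -0.229  0.249]
seat [369. 185.] 0.8 [ 0.622 -0.257  0.128]
reader [223. 202.] 0.93 [0.592 0.23  0.005]
rest_low [216. 198.] 0.56 [0.605 0.255 0.011]
hook_tip [366. 182.] 0.7 [ 0.652 -0.258  0.047]
jaw_lip [368. 180.] 0.78 [ 0.671 -0.269  0.002]
vial_a_center [287. 219.] 0.47 [0.526 0.007 0.041]
amber_center [288. 186.] 0.61 [0.625 0.004 0.097]
amber_center [244. 251.] 0.5 [0.42  0.154 0.028]
gel_center [425. 224.] 0.82 [ 0.5   -0.44   0.106]
bowl_center [157. 222.] 0.87 [ 0.522  0.462 -0.001]
carton_center [239. 255.] 0.7 [0.406 0.17  0.023]
```

View pics/scene0.png

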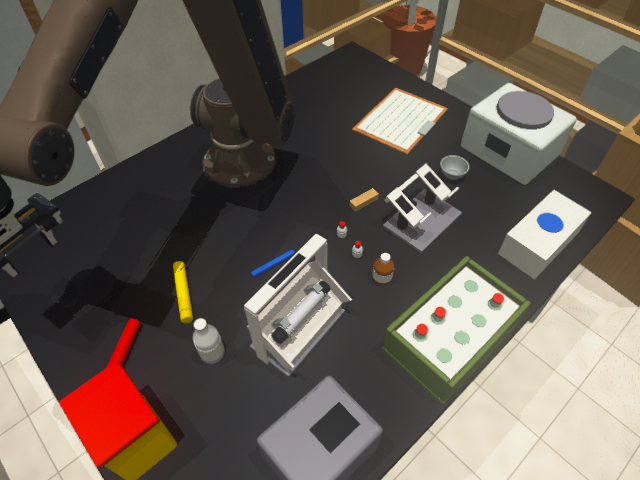

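View pics/top0.png

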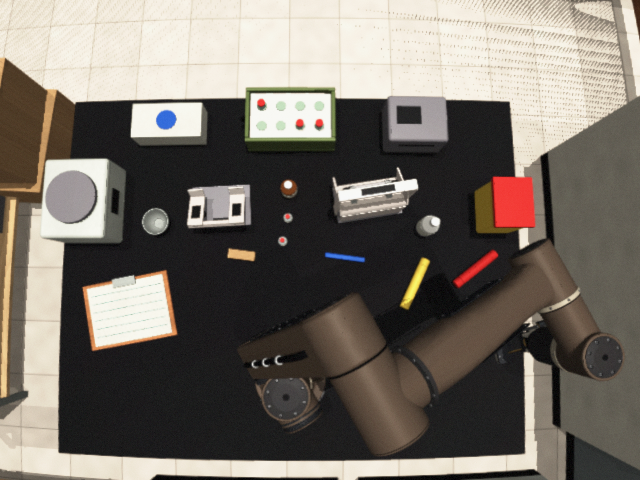

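The three rod-shaped things in the scene picture are yellow (184,292), red (120,351) and bare aluminium with black ends (300,314). Only the last is aluminium and lying in the dock's clips, so it is the logger. I'll confirm that in a crop and fit poses from the depth data.

```bash
cat > fit.py <<'E'
from h import *
from scipy.optimize import least_squares
def cloud(p,m):
    v,u=np.nonzero(m&(p["range_z"]>0)); uv=np.c_[u,v]; return world(p,uv,p["range_z"][v,u]),uv
def rod(P,r=.016,yaw0=None):
    # horizontal cylinder axis: dir=(cos a, sin a,0); normal n=(-sin a, cos a,0)
    c=np.median(P,0)
    def f(x):
        n=np.array([-np.sin(x[0]),np.cos(x[0])]); return np.hypot((P[:,:2]-c[:2])@n-x[1],P[:,2]-x[2])-r
    best=min((least_squares(f,[a,0,c[2]-.01],loss="soft_l1",f_scale=.002) for a in ([yaw0] if yaw0 else np.arange(0,3.14,.5))),key=lambda s:s.cost)
    a,o,z=best.x; d=np.array([np.cos(a),np.sin(a)]); s=(P[:,:2]-c[:2])@d
    lo,hi=np.percentile(s,[.5,99.5]); n=np.array([-d[1],d[0]])
    return a,c[:2]+o*n+d*(lo+hi)/2,z,hi-lo,np.median(abs(f(best.x)))
E
python3 - <<'E'
from fit import *
p=arm.grab_frame("scene")
a=p["frame"][240:380,235:365,::-1]; b=p["frame"][150:260,370:480,::-1]
cv2.imwrite("pics/crop1.png",np.hstack([cv2.resize(a,(440,474)),cv2.resize(b,(360,474))]))
for d in arm.masks_of(p,"logger_center")[:4]:
    P,uv=cloud(p,d["mask"]); print("log",d["confidence"],np.array(d["extent"])*[640,480,640,480],len(P)); print(rod(P))
top=arm.grab_frame("top")
for q in (p,top):
  for d in arm.masks_of(q,"reader")[:1]:
    P,uv=cloud(q,d["mask"]); print("reader",d["confidence"],len(P),P.min(0),P.max(0)); np.save(f"reader{q['shot']}.npy",P)
    hi=P[P[:,2]>.03]; print(np.histogram(P[:,2],bins=np.arange(0,.2,.01)))
for d in arm.masks_of(top,"dock")[:1]:
    P,uv=cloud(top,d["mask"]); v=P[(P[:,2]>.225)&(P[:,2]<.26)]; print("visor",len(v)); 
    c,s,ang=cv2.minAreaRect((v[:,:2]*1000).astype(np.float32)); print(c,s,ang,v[:,2].mean())
E
```

```text
log 0.68 [184.256 292.56   19.328  63.504] 724
(np.float64(2.6896822800148836), array([ 0.31534268, -0.41587137]), np.float64(0.015793510194442386), np.float64(0.17934339965051158), np.float64(0.0011688404116146772))
log 0.68 [122.88  343.488  31.232  50.784] 683
(np.float64(-0.9200303627685448), array([ 0.34173283, -0.60045408]), np.float64(0.015657128448535187), np.float64(0.14006049005653742), np.float64(0.00127742070880877))
log 0.67 [301.056 313.92   57.28   61.392] 1007
(np.float64(1.7303740699062369), array([ 0.61575941, -0.26030582]), np.float64(0.11482067778692757), np.float64(0.18019577773174278), np.float64(0.0010762923657063675))
reader 0.89 3622 [ 0.43605895  0.13517584 -0.00162206] [0.65499916 0.40858422 0.1239583 ]
(array([ 284, 1704,   75,   47,   56,   35,   51,  164,  271,  245,  348,
        305,   28,    0,    0,    0,    0,    0,    0]), array([0.  , 0.01, 0.02, 0.03, 0.04, 0.05, 0.06, 0.07, 0.08, 0.09, 0.1 ,
       0.11, 0.12, 0.13, 0.14, 0.15, 0.16, 0.17, 0.18, 0.19]))
reader 0.88 2494 [ 0.49043654  0.13229869 -0.00508273] [0.65061634 0.35237473 0.12483899]
(array([277, 836,  61,  16,   3,   2,   4, 142, 223, 262, 348, 281,  34,
         0,   0,   0,   0,   0,   0]), array([0.  , 0.01, 0.02, 0.03, 0.04, 0.05, 0.06, 0.07, 0.08, 0.09, 0.1 ,
       0.11, 0.12, 0.13, 0.14, 0.15, 0.16, 0.17, 0.18, 0.19]))
visor 907
(581.0577392578125, -266.1885681152344) (33.715145111083984, 238.8827362060547) 9.404377937316895 0.2475315672405031
```

View pics/crop1.png

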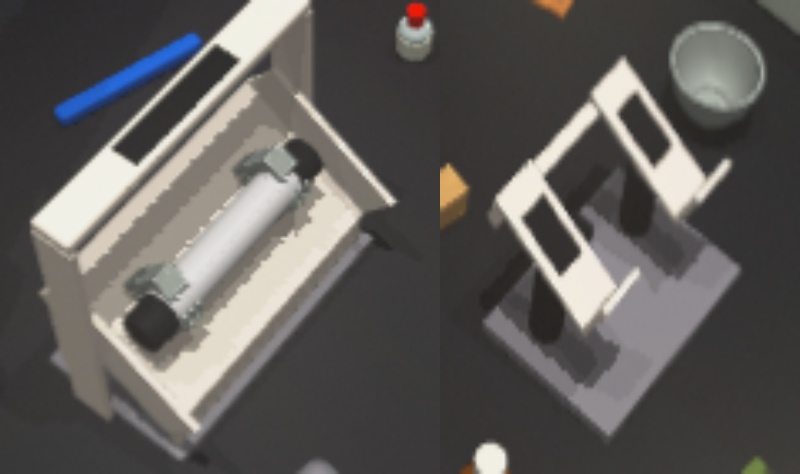

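The crop shows the aluminium rod with black ends held by the two grey clips, and the reader's ledges on the side away from the robot. Next I'll fit the reader pose.

```bash
cat > rd.py <<'E'
from fit import *
import glob
A=np.radians(25)
for f in sorted(glob.glob("reader*.npy")):
    P=np.load(f); P=P[(P[:,2]>.06)&(P[:,0]>.48)]
    rng=np.random.default_rng(0); best=None
    for _ in range(3000):
        a,b,c=P[rng.choice(len(P),3,False)]; n=np.cross(b-a,c-a)
        if np.linalg.norm(n)<1e-5: continue
        n/=np.linalg.norm(n); n*=np.sign(n[2])
        if not 20<np.degrees(np.arccos(n[2]))<30: continue
        m=abs((P-a)@n)<.003
        if best is None or m.sum()>best.sum(): best=m
    Q=P[best]; c=Q.mean(0); n=np.linalg.svd(Q-c,full_matrices=False)[2][2]; n*=np.sign(n[2])
    rc=cv2.minAreaRect((Q[:,:2]*1000).astype(np.float32))
    ax=np.array([n[0],n[1]]);ax/=-np.linalg.norm(ax)
    print(f,len(Q),"slope",np.degrees(np.arccos(n[2])),"yaw of x from plane",np.degrees(np.arctan2(ax[1],ax[0])),"rect",rc)
    ang=rc[2]%90; ang=ang-90 if ang>45 else ang
    yaw=np.pi+np.radians(ang); x=np.array([np.cos(yaw),np.sin(yaw),0]); y=np.array([-x[1],x[0],0]); z=np.array([0,0,1.])
    u=x*np.cos(A)+z*np.sin(A); w=-x*np.sin(A)+z*np.cos(A)
    yy=Q@y; ylo,yhi=np.percentile(yy,[.5,99.5]); wr=np.median(Q@w); uu=Q@u
    print("yaw",np.degrees(yaw),"ywidth",yhi-ylo,"u range",np.percentile(uu,[.5,2,50,99.5]))
    L=P[(P@w>wr+.008)&(P@u<np.percentile(uu,30))]; print("ledge pts",len(L),np.percentile(L@u,[5,50,95]),"w",np.percentile(L@w-wr,[5,50,95]))
    ul=np.percentile(L@u,50); uc=ul+.016; wc=wr+.016
    C=u*uc+w*wc+y*(ylo+yhi)/2; print("rod rest centre (ledge median u)",C)
E
python3 rd.py
```

```text
reader3.npy 904 slope 24.462618566352337 yaw of x from plane -177.5082173096457 rect ((554.9807739257812, 239.84292602539062), (106.0528564453125, 184.6184539794922), 2.993586301803589)
yaw 182.9935863018036 ywidth 0.1815667827919347 u range [-0.52548899 -0.52349743 -0.47099787 -0.41548941]
ledge pts 97 [-0.53070113 -0.5272614  -0.52484588] w [0.01055458 0.0329968  0.03773892]
rod rest centre (ledge median u) [0.59629253 0.24146817 0.09430417]
reader4.npy 640 slope 24.679968435450558 yaw of x from plane -177.00067014121623 rect ((551.4757080078125, 234.3260498046875), (108.34539031982422, 179.65696716308594), 2.3973164558410645)
yaw 182.39731645584106 ywidth 0.1787950624895368 u range [-0.52483239 -0.52222035 -0.46325844 -0.40963596]
ledge pts 184 [-0.52648917 -0.52238479 -0.51897737] w [0.00985881 0.02577659 0.03605187]
rod rest centre (ledge median u) [0.59347351 0.23624194 0.09457712]
```

```bash
cat > geo.py <<'E'
from fit import *
from scipy.spatial.transform import Rotation as Ro
C=np.array([.6158,-.2603,.1148]); ydir=np.array([np.cos(1.7304),np.sin(1.7304),0]) # along rod
dx=np.array([-ydir[1],ydir[0],0]); Z=np.array([0,0,1.])
def fr(t):
    t=np.radians(t); return np.cos(t)*dx+np.sin(t)*Z, -np.sin(t)*dx+np.cos(t)*Z  # uphill, outward
up,out=fr(35)
def tool(lean,s=1,dx_=None):
    u,o=fr(lean); return np.c_[-o,s*u,np.cross(-o,s*u)]
def st():
    s=arm.get_state(); return s,np.array(s["eef_pos"]),Ro.from_euler("xyz",s["ee_rot"])
def rep(tp,tR=None):
    s,p,R=st(); print("t",round(s["t"],2),"pos",p.round(4),"F",np.round(s["force"],1),"w",round(s["width"],4),"units",((np.array(tp)-p)/.03).round(3), "turn",((Ro.from_matrix(tR)*R.inv()).as_rotvec(degrees=True)/5).round(2) if tR is not None else "")
def seat(p): p=np.array(p)-C; return (p@up*1000).round(1),(p@out*1000).round(1),(p@ydir*1000).round(1)
E
python3 - <<'E'
from geo import *
u,o=fr(40)
print(up,out,u,o)
s,p,R=st(); print(R.as_matrix().round(3))
hov=C-.014*up-.019*o+.17*o
for sgn in (1,-1): rep(hov,tool(40,sgn))
print(hov)
E
```

```text
[-0.80874091 -0.13018532  0.57357644] [0.56628648 0.09115674 0.81915204] [-0.75630828 -0.12174509  0.64278761] [0.634618   0.10215626 0.76604444]
[[ 0.    -0.221  0.975]
 [ 0.     0.975  0.221]
 [-1.     0.     0.   ]]
t 1.6 pos [ 0.1491 -0.6583  0.2266] F [ 0.1  0.4 -1.1] w 0.088 units [19.127 13.841 -0.137] turn [ 4.92  7.28 16.51]
t 1.6 pos [ 0.1491 -0.6583  0.2266] F [ 0.1  0.4 -1.1] w 0.088 units [19.127 13.841 -0.137] turn [ -7.4    5.   -17.89]
[ 0.72294969 -0.24305181  0.22244264]
```

```bash
python3 -m inch '0.5 0 1 .27 .40 .92; 0.8 0.3 1 .27 .40 .92; 1 .6 1 .27 .40 .92; 1 .7 1 .27 .40 .92; 1 .8 1 .27 .40 .92; 1 .8 1 .27 .40 .92; 1 .8 0 .27 .40 .92; 1 .8 0 .27 .40 .92; 1 .8 0 .27 .40 .92; 1 .8 0 .27 .40 .92; 1 .8 0 .27 .40 .92; 1 .8 0 .27 .40 .92' 1 30 | tail -3; python3 -m inch '1 .8 0 .27 .40 .92; 1 .8 0 .27 .40 .92; 1 .8 0 .27 .40 .92; 1 .8 0 .27 .40 .92; 1 .8 0 .27 .40 .92; 1 .8 0 .27 .40 .92; 0 0 0 0 0 0; 0 0 0 0 0 0' | tail -3
python3 - <<'E'
from geo import *
u,o=fr(40); hov=C-.014*up-.019*o+.17*o; rep(hov,tool(40)); print(arm.get_state()["q"])
E
```

```text
ee_rot: [1.832, 1.084, 3.041]
force: [0.1, -0.2, -0.2]
width: 0.0873
ee_rot: [1.57, 0.879, -2.98]
force: [0.1, -0.1, 1.0]
width: 0.0872
t 4.1 pos [ 0.6686 -0.2741  0.4056] F [ 0.1 -0.1  1. ] w 0.0872 units [ 1.812  1.035 -6.104] turn [-0.02  0.07 -0.03]
[-0.05208351  0.89139389  1.06789631  0.20561558 -2.41695307  0.32144135]
```

```bash
python3 -m inch '.9 .5 0 0 0 0; .9 .5 -.5 0 .07 0; 0 0 -1 0 0 0; 0 0 -1 0 0 0; 0 0 -1 0 0 0; 0 0 0 0 0 0' | tail -3
python3 - <<'E'
from geo import *
u,o=fr(40); hov=C-.014*up-.019*o+.17*o; rep(hov,tool(40)); print(arm.get_state()["q"])
E
```

```text
ee_rot: [1.577, 0.88, -2.971]
force: [-0.7, -0.3, 0.1]
width: 0.0875
t 4.85 pos [ 0.706  -0.2416  0.293 ] F [-0.7 -0.3  0.1] w 0.0875 units [ 0.566 -0.047 -2.35 ] turn [ 0.03  0.09 -0.08]
[-0.0116084   0.92853312  0.92189367  0.14815813 -2.24106906  0.228018  ]
```

```bash
python3 -m inch '0.3 0 -.8 0 .09 -.08; 0.27 -.05 -.75 0 0 0; 0 0 -.8 0 0 0; 0 0 0 0 0 0; 0 0 0 0 0 0' | tail -3
python3 - <<'E'
from geo import *
u,o=fr(40); hov=C-.014*up-.019*o+.17*o; rep(hov,tool(40)); print(arm.get_state()["q"])
p=arm.grab_frame("scene"); cv2.imwrite("pics/s2.png",cv2.resize(p["frame"][160:400,180:420,::-1],(600,600),interpolation=cv2.INTER_CUBIC))
E
```

```text
ee_rot: [1.577, 0.873, -2.976]
force: [-0.2, -1.4, 0.4]
width: 0.0877
t 5.47 pos [ 0.7238 -0.2434  0.2238] F [-0.2 -1.4  0.4] w 0.0877 units [-0.03   0.011 -0.045] turn [ 0.05  0.01 -0.01]
[-0.01396755  0.98739773  0.89439001  0.13846959 -2.1630319   0.20916022]
```

View pics/s2.png

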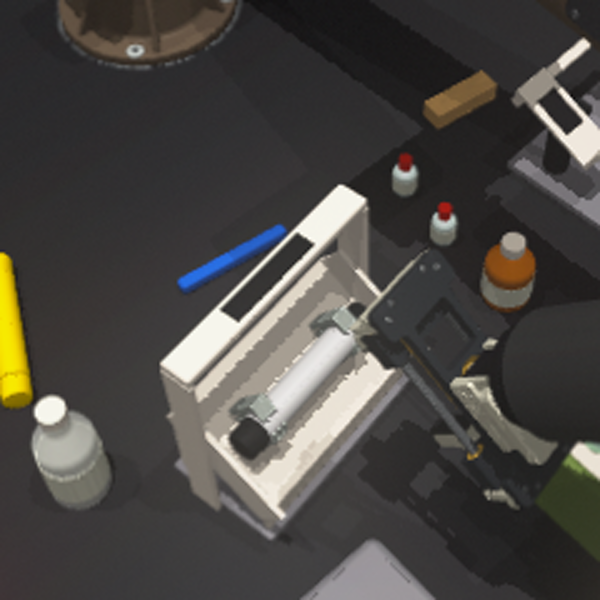

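```bash
python3 -m inch '-.6 -.1 -.72 0 0 0; -.6 -.1 -.72 0 0 0; -.6 -.1 -.72 0 0 0; -.6 -.1 -.72 0 0 0; 0 0 0 0 0 0; 0 0 0 0 0 0' | tail -2
python3 - <<'E'
from geo import *
u,o=fr(40); rep(C-.014*up-.019*o,tool(40)); print(arm.get_state()["q"])
E
```

```text
force: [0.3, 0.0, -0.1]
width: 0.0881
t 6.28 pos [ 0.6526 -0.2554  0.1384] F [ 0.3  0.  -0.1] w 0.0881 units [-1.253 -0.168 -1.539] turn [ 0.05  0.03 -0.01]
[-0.02807663  0.87185485  0.47286988  0.12924077 -1.8560312   0.17930677]
```

```bash
python3 -m inch '-.4 -.05 -.5 0 0 0; -.4 -.05 -.5 0 0 0; -.25 -.04 -.3 0 0 0; 0 0 0 0 0 0; 0 0 0 0 0 0' | tail -2
python3 - <<'E'
from geo import *
u,o=fr(40); rep(C-.014*up-.019*o,tool(40)); print(seat(arm.get_state()["eef_pos"]))
p=arm.grab_frame("scene"); cv2.imwrite("pics/s3.png",cv2.resize(p["frame"][230:370,230:370,::-1],(600,600),interpolation=cv2.INTER_CUBIC))
E
```

```text
force: [0.0, -0.6, -0.3]
width: 0.0875
t 6.9 pos [ 0.6209 -0.2594  0.0984] F [ 0.  -0.6 -0.3] w 0.0875 units [-0.195 -0.034 -0.208] turn [ 0.04  0.02 -0.01]
(np.float64(-13.6), np.float64(-10.4), np.float64(0.1))
```

View pics/s3.png

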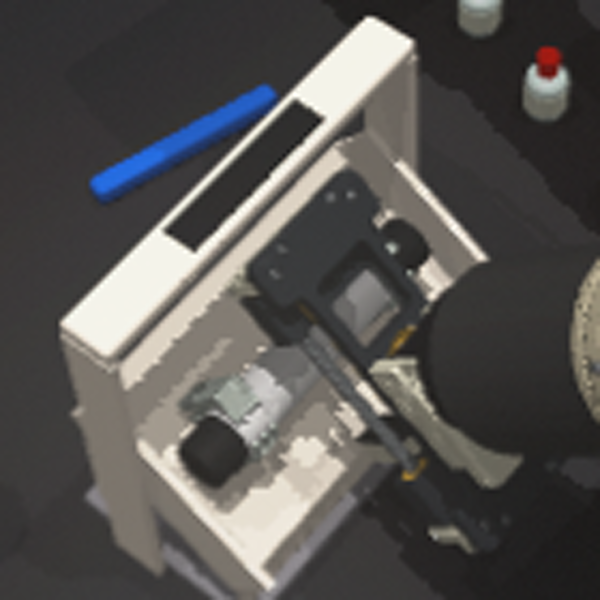

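```bash
python3 -m inch '-.17 -.03 -.18 0 0 0; 0 0 0 0 0 0; 0 0 0 0 0 0' 0.65 25| tail -2;  python3 -m inch '0 0 0 0 0 0; 0 0 0 0 0 0; 0 0 0 0 0 0' 0.45 25| tail -2
python3 - <<'E'
from geo import *
u,o=fr(40); rep(C-.014*up-.019*o,tool(40)); print(seat(arm.get_state()["eef_pos"]))
E
python3 -m inch '0 0 0 0 0 0; 0 0 0 0 0 0; 0 0 0 0 0 0;0 0 0 0 0 0' 0.2 25| tail -2
python3 - <<'E'
from geo import *
u,o=fr(40); rep(C-.014*up-.019*o,tool(40)); print(seat(arm.get_state()["eef_pos"]))
p=arm.grab_frame("scene"); cv2.imwrite("pics/s4.png",cv2.resize(p["frame"][230:370,230:370,::-1],(600,600),interpolation=cv2.INTER_CUBIC))
E
```

```text
force: [0.3, -1.0, 0.6]
width: 0.0636
force: [-7.8, 0.6, 10.6]
width: 0.0405
t 7.7 pos [ 0.613  -0.2607  0.0946] F [-7.8  0.6 10.6] w 0.0405 units [ 0.069  0.01  -0.079] turn [ 0.05 -0.05 -0.  ]
(np.float64(-9.3), np.float64(-18.2), np.float64(0.0))
force: [-9.5, 1.6, 16.1]
width: 0.0314
t 8.2 pos [ 0.6122 -0.2608  0.096 ] F [-9.5  1.6 16.1] w 0.0314 units [ 0.094  0.014 -0.128] turn [ 0.06 -0.07 -0.  ]
(np.float64(-7.8), np.float64(-17.4), np.float64(0.0))
```

View pics/s4.png

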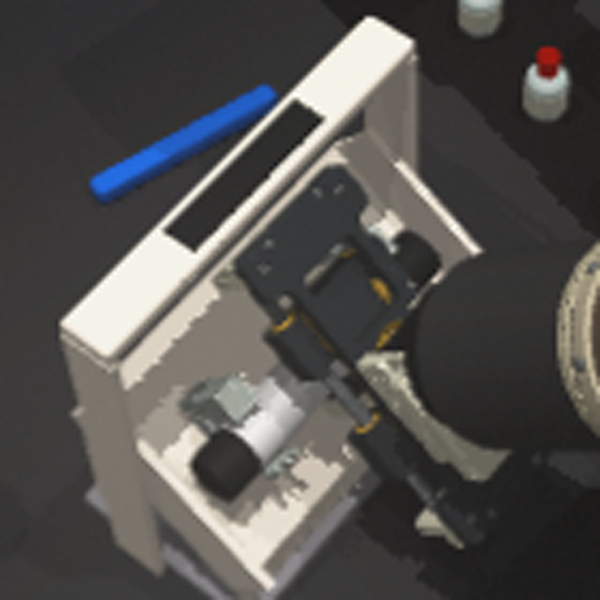

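```bash
python3 -m inch '.11 .02 -.07 0 0 0; .11 .02 -.07 0 0 0; 0 0 0 0 0 0; 0 0 0 0 0 0' 0.2 40| tail -2
python3 - <<'E'
from geo import *
u,o=fr(40); rep(C-.014*up-.019*o,tool(40)); s=arm.get_state();print(seat(s["eef_pos"]),seat(np.array(s["eef_pos"])+.019*o),np.array(s["force"])@up,np.array(s["force"])@out)
E
```

```text
force: [-18.1, 0.4, 20.1]
width: 0.0312
t 8.75 pos [ 0.6166 -0.2604  0.0929] F [-18.1   0.4  20.1] w 0.0312 units [-0.052 -0.    -0.023] turn [ 0.06 -0.13  0.01]
(np.float64(-13.2), np.float64(-17.5), np.float64(-0.2)) (np.float64(-14.9), np.float64(1.4), np.float64(-0.2)) 26.07878800885035 6.231290442554524
```

```bash
python3 -m inch '.12 .02 .1 0 0 0; .1 .015 .13 0 0 0; 0 0 0 0 0 0' | tail -2
cat > chk.py <<'E'
from geo import *
u,o=fr(40); s=arm.get_state();F=np.array(s["force"]);print(s["t"],np.round(s["eef_pos"],4),"rod seat",seat(np.array(s["eef_pos"])+.019*o),"Fup",F@up,"Fout",F@out,"w",s["width"])
E
python3 chk.py
```

```text
force: [-10.5, -2.2, 4.1]
width: 0.0311
9.125 [ 0.625  -0.2588  0.0962] rod seat (np.float64(-19.9), np.float64(9.1), np.float64(-0.0)) Fup 11.135285749003927 Fout -2.7912652154993496 w 0.0311170506039161
```

```bash
python3 -m inch '.1 .015 .14 0 0 0; .1 .015 .14 0 0 0; .1 .015 .14 0 0 0; .15 .02 .21 0 0 0' | tail -2; python3 chk.py;  python3 -m inch '.2 .03 .28 0 0 0; .3 .05 .4 0 0 0; .4 .06 .55 0 0 0; .4 .06 .55 0 0 0; .4 .06 .55 0 0 0; 0 0 0 0 0 0' | tail -2; python3 chk.py
```

```text
force: [-3.2, 0.5, 4.3]
width: 0.0309
9.625 [ 0.6404 -0.2566  0.1145] rod seat (np.float64(-22.2), np.float64(33.0), np.float64(-0.2)) Fup 4.9547517758175985 Fout 1.7237010525044836 w 0.030939928992901468
force: [0.5, 0.7, -1.4]
width: 0.0314
10.375 [ 0.6942 -0.2478  0.184 ] rod seat (np.float64(-27.0), np.float64(121.1), np.float64(-0.1)) Fup -1.3083327686360808 Fout -0.8183500674547693 w 0.031370712566526
```

```bash
cat >> geo.py <<'E'
yr=np.radians(182.7); rx=np.array([np.cos(yr),np.sin(yr),0]); ry=np.array([-rx[1],rx[0],0]); REST=np.array([.595,.239,.094])
def rtool(lean):
    t=np.radians(lean); u=np.cos(t)*rx+np.sin(t)*Z; o=-np.sin(t)*rx+np.cos(t)*Z
    return np.c_[-o,u,np.cross(-o,u)],o
def rrep(lean,goal):
    T,o=rtool(lean); s,p,R=st(); a=R.as_matrix()[:,0]; g=p-.019*a-REST
    print("rod rel rest: x",(g@rx*1000).round(1),"y",(g@ry*1000).round(1),"z",(g[2]*1000).round(1)); rep(np.array(goal)-.019*o,T); print("q",np.round(s["q"],2))
E
python3 -m inch '0 0 1 0 0 0; 0 0 1 0 0 0; 0 .5 1 0 0 0; 0 .5 1 0 0 0; 0 0 0 0 0 0' |tail -2
python3 - <<'E'
from geo import *
rrep(25,REST+.005*rx+.08*Z)
E
```

```text
force: [-0.6, 0.0, -2.3]
width: 0.0311
rod rel rest: x -88.9 y 458.8 z 226.4
t 11.0 pos [ 0.6934 -0.2172  0.3058] F [-0.6  0.  -2.3] w 0.0311 units [-3.715 15.185 -4.967] turn [ 0.36 -2.92 -1.3 ]
q [ 0.01  0.88  0.87  0.12 -2.24  0.19]
```

```bash
python3 -m inch '0 .5 0 0 0 0; -.1 .8 0 0 0 0; -.2 .9 0 0 0 0; -.3 1 0 .06 -.4 -.2; -.3 1 0 .06 -.4 -.2; -.3 1 0 .06 -.4 -.2; -.3 1 0 .06 -.4 -.2; -.3 1 0 .06 -.4 -.2; -.3 1 0 .06 -.4 -.2; -.3 1 0 0 -.4 -.1; -.3 1 0 0 0 0; -.3 1 0 0 0 0' |tail -1
python3 -m inch '-.3 1 -.2 0 0 0; -.3 .9 -.5 0 0 0; -.2 .8 -.8 0 0 0; -.1 .6 -.8 0 0 0; 0 .4 -.6 0 0 0; 0 .2 -.4 0 0 0; 0 0 0 0 0 0; 0 0 0 0 0 0' | tail -2
python3 - <<'E'
from geo import *
rrep(25,REST+.005*rx+.08*Z)
E
```

```text
width: 0.0311
force: [0.4, 0.4, -2.1]
width: 0.031
rod rel rest: x 10.8 y 3.9 z 128.6
t 13.5 pos [0.5761 0.2343 0.2055] F [ 0.4  0.4 -2.1] w 0.031 units [ 0.195  0.136 -1.623] turn [-0.03 -0.17  0.01]
q [ 0.56  0.56  0.29 -0.22 -1.7  -0.49]
```

```bash
python3 -m inch '.1 .07 -.7 0 -.1 0; .1 .07 -.8 0 -.07 0; 0 0 -.7 0 0 0; 0 0 -.5 0 0 0; 0 0 0 0 0 0; 0 0 0 0 0 0' | tail -2
python3 - <<'E'
from geo import *
rrep(25,REST+.005*rx+.02*Z)
for n in ("scene","top"):
  p=arm.grab_frame(n)
  if n=="scene": cv2.imwrite("pics/s5.png",cv2.resize(p["frame"][140:260,370:490,::-1],(600,600),interpolation=cv2.INTER_CUBIC))
  for d in arm.masks_of(p,"logger_center")[:5]:
    P,uv=cloud(p,d["mask"]); m=(P[:,1]>.1)&(P[:,1]<.36)
    if m.sum()>100:
      a,c,z,L,e=rod(P[m]); g=np.r_[c,z]-REST; print(n,d["confidence"],m.sum(),a,c,z,L,e,"rel",g@rx,g@ry,g[2])
E
```

```text
force: [0.3, -0.1, -1.7]
width: 0.0313
rod rel rest: x 4.9 y -0.5 z 47.7
t 14.25 pos [0.5821 0.239  0.1245] F [ 0.3 -0.1 -1.7] w 0.0313 units [-0.003 -0.019 -0.924] turn [-0.04  0.    0.  ]
q [ 0.56  0.62  0.21 -0.21 -1.55 -0.47]
scene 0.83 430 -1.5290528732184585 [0.59202998 0.20997719] 0.14062951244974928 0.12294260010798783 0.0013744085455799117 rel 0.004333887046236877 0.028850688316069472 0.04662951244974928
top 0.72 303 1.6228272442904312 [0.59002658 0.23400475] 0.14060757685262282 0.17684657395992182 0.0018446405372758053 rel 0.005203208189559682 0.004755426670067657 0.04660757685262282
```

View pics/s5.png

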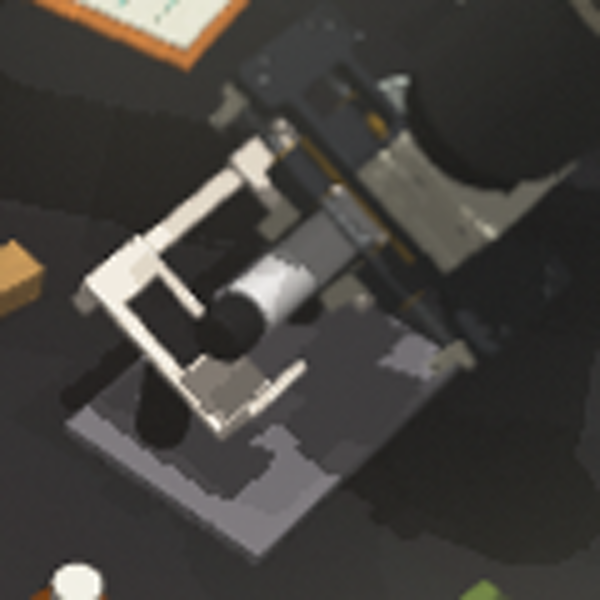

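```bash
python3 -m inch '0 0 -.4 0 0 0; 0 0 -.4 0 0 0; 0 0 -.3 0 0 0; 0 0 0 0 0 0; 0 0 0 0 0 0' | tail -2
python3 - <<'E'
from geo import *
rrep(25,REST+.005*rx)
E
python3 -m inch '0 0 -.1 0 0 0; 0 0 -.1 0 0 0; 0 0 0 0 0 0' | tail -2
python3 - <<'E'
from geo import *
rrep(25,REST+.005*rx)
E
```

```text
force: [0.2, 0.7, -2.1]
width: 0.0309
rod rel rest: x 5.1 y -0.6 z 14.1
t 15.07 pos [0.5818 0.239  0.0908] F [ 0.2  0.7 -2.1] w 0.0309 units [ 0.006 -0.02  -0.469] turn [-0.03 -0.01  0.  ]
q [ 0.56  0.65  0.18 -0.21 -1.49 -0.46]
force: [-0.1, -0.5, -1.1]
width: 0.0315
rod rel rest: x 5.5 y -0.5 z 7.7
t 15.45 pos [0.5814 0.2389 0.0845] F [-0.1 -0.5 -1.1] w 0.0315 units [ 0.019 -0.018 -0.258] turn [-0.03 -0.01  0.  ]
q [ 0.56  0.65  0.17 -0.21 -1.48 -0.45]
```

```bash
for i in 1 2 3; do python3 -m inch '0 0 -.07 0 0 0; 0 0 0 0 0 0' | grep force; done
python3 - <<'E'
from geo import *
rrep(25,REST+.005*rx)
E
```

```text
force: [-0.0, 0.5, -1.8]
force: [0.7, -0.0, 1.8]
force: [-1.6, 0.4, 14.2]
rod rel rest: x 5.1 y -0.6 z 4.1
t 16.2 pos [0.5818 0.239  0.0809] F [-1.6  0.4 14.2] w 0.0311 units [ 0.005 -0.021 -0.137] turn [-0.04  0.   -0.01]
q [ 0.56  0.66  0.17 -0.21 -1.47 -0.45]
```

```bash
python3 -m inch '0 0 .06 0 0 0; 0 0 0 0 0 0' | grep force; for i in 1 2 3; do python3 -m inch '.06 0 -.028 0 0 0; 0 0 0 0 0 0' | grep force; python3 -c "
from geo import *
rrep(25,REST)" | head -1; done
```

```text
force: [-1.2, 1.3, 5.5]
force: [-0.4, 0.7, 6.8]
rod rel rest: x 3.4 y -0.5 z 3.4
force: [-0.7, 0.1, 6.8]
rod rel rest: x 1.6 y -0.4 z 2.5
force: [-5.0, 0.9, 11.0]
rod rel rest: x 1.0 y -0.4 z 2.2
```

```bash
python3 -m inch '-.02 0 .04 0 0 0; 0 0 0 0 0 0' | grep force; python3 -m inch '0 0 0 0 0 0; 0 0 0 0 0 0; 0 0 0 0 0 0' 0.4 10 | tail -2;python3 -m inch '0 0 0 0 0 0; 0 0 0 0 0 0; 0 0 0 0 0 0' 0.7 | tail -2
python3 - <<'E'
from geo import *
rrep(25,REST)
T,o=rtool(25); print(o)
for n in ("scene","top"):
  p=arm.grab_frame(n)
  if n=="scene": cv2.imwrite("pics/s6.png",cv2.resize(p["frame"][140:260,370:490,::-1],(600,600),interpolation=cv2.INTER_CUBIC))
E
```

```text
force: [-3.2, 1.4, 5.1]
force: [-0.1, -0.1, -0.3]
width: 0.0349
force: [0.4, -0.9, 0.6]
width: 0.0583
rod rel rest: x 0.5 y -0.3 z 2.2
t 18.2 pos [0.5864 0.2389 0.0789] F [ 0.4 -0.9  0.6] w 0.0583 units [ 0.019 -0.011 -0.072] turn [-0.03 -0.01  0.  ]
q [ 0.56  0.66  0.18 -0.21 -1.48 -0.45]
[0.4221491  0.01990805 0.90630779]
```

View pics/s6.png

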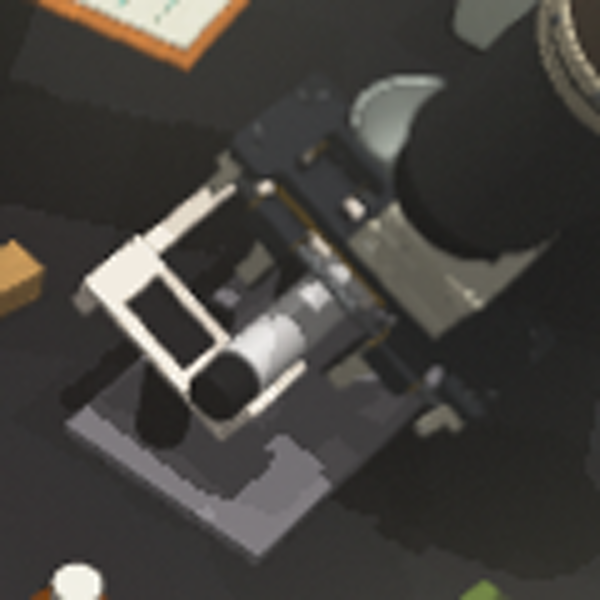

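The rod lies on the rail against the ledge (near end at about 225,385). I'll withdraw along the tool axis.

```bash
python3 -m inch '.1 0 .22 0 0 0; .17 .01 .36 0 0 0; .25 .01 .54 0 0 0; .34 .02 .72 0 0 0; .34 .02 .72 0 0 0; .34 .02 .72 0 0 0; 0 0 1 0 0 0; 0 0 1 0 0 0; 0 0 0 0 0 0; 0 0 0 0 0 0' | tail -2
python3 - <<'E'
from geo import *
for n in ("scene","top"):
  p=arm.grab_frame(n)
  if n=="scene": cv2.imwrite("pics/s7.png",cv2.resize(p["frame"][130:330,320:520,::-1],(600,600),interpolation=cv2.INTER_CUBIC))
  for d in arm.masks_of(p,"logger_center")[:5]:
    P,uv=cloud(p,d["mask"]); m=(P[:,1]>.1)&(P[:,1]<.36)
    if m.sum()>100:
      a,c,z,L,e=rod(P[m]); g=np.r_[c,z]-REST; print(n,d["confidence"],m.sum(),np.degrees(a),c,z,L,e,"rel",g@rx,g@ry,g[2])
rrep(25,REST)
E
```

```text
force: [-0.7, -0.2, -1.8]
width: 0.0615
scene 0.65 635 92.76249252711503 [0.59459838 0.23809464] 0.09567502562780535 0.17948523802834304 0.0012084916407035344 rel 0.0004438263491322135 0.0008854398882259543 0.001675025627805346
top 0.87 516 93.21244268815705 [0.59311959 0.23249314] 0.09534717479555799 0.17356324855780364 0.0015629270268164592 rel 0.0021848346094565235 0.006411059538084739 0.0013471747955579871
rod rel rest: x -45.5 y -0.4 z 159.8
t 19.75 pos [0.6323 0.2412 0.2366] F [-0.5  0.1  0.1] w 0.0615 units [-1.512 -0.087 -5.326] turn [-0.03 -0.03  0.  ]
q [ 0.53  0.63  0.49 -0.21 -1.82 -0.49]
```

View pics/s7.png

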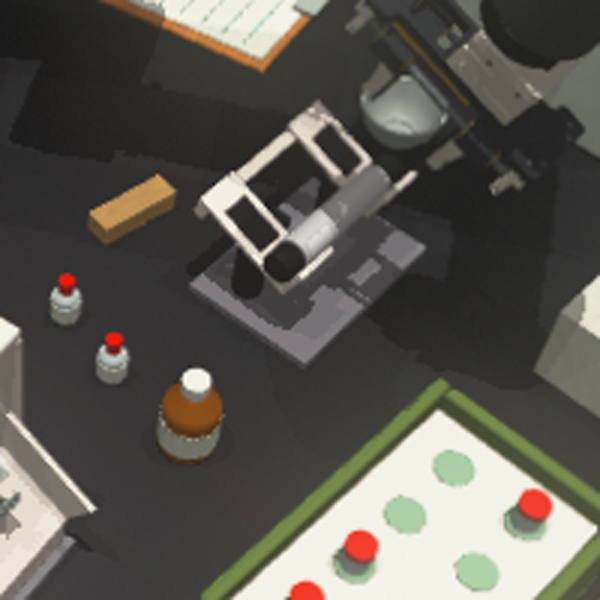

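The rod rests on both rails against both ledges, and the gripper is clear of it. Bottle, vials, carton and bowl look undisturbed. I'm handing in.

```bash
python3 -c "
from station import arm
print(arm.job_done())"
```

```text
the job is handed in; nothing more can be done
None
```

I took the logger out of the dock's clips and laid it on the reading stand. It now rests on both rails against both ledges, and I handed the job in at about 20 s of the 58 s allowed. The hand-in reports no verdict.

- **Removal:** I gripped the aluminium rod between the clips with the tool leaning 40°. It was then shifted about 15 mm downhill against the sprung jaws, still low in the clips (about 1 mm outward), and drawn out along seat z. The largest wrist force I read was about 27 N, and about 26 N of it pushed back uphill, more than the 15 N given for the jaws. I can't measure the contact force on the dock directly.
- **Placing:** I lowered the rod until it touched the rails, slid it down until I felt the ledges, then let it go at rest. The largest force I read there was about 14 N. The carriage turned out to be clamped roughly 10 mm above its lowest position.
- **Last checks:**

| Check | Scene camera | Top camera | Limit |
|---|---|---|---|
| Off the resting line | 0.4 mm | 2.2 mm | 5 mm |
| Off the middle along the ledges | 0.9 mm | 6.4 mm | 20 mm |
| Angle to the ledges | about 0.1° | about 0.5° | 4° |
| Height of rod centre | 96 mm | 95 mm | 80 to 150 mm |

- **Disagreement:** The two cameras differ by about 5.5 mm along the rod. The top camera saw only 174 mm of its 180 mm length.
- **Not checked:** The carton, bowl, amber bottle and vials looked undisturbed in the last picture, but I did not measure them. The gel bottle and marker were outside that view.

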